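# Shut and lock the filter hatch of the bench air cleaner

### The job

The filter of the bench air cleaner has just been changed. Push its hatch down shut onto the foam seal, then set your fingertips in the slot of the fastener and turn it clockwise a full quarter turn, from the red mark to the green one, so that the cam holds the hatch down. Only push and turn: do not lift the hatch any wider, pick nothing up, and leave the tape roll, the tack tin and the glue bottle where they stand.

Things in the scene. Friction and masses are not known exactly. Their poses are not given: they have to be found in the camera images.
- air_cleaner: Light grey sheet-metal box on rubber feet, 250 x 290 mm, 112 mm high to its rim, screwed to the stand, so it cannot shift; front louvres face the robot. Origin: centre of its underside; its x axis points from the front to the back (hinge side), y to its left, z up.
- hatch (a joint): Angle of the hatch, rad: 0 shut level, growing as the front edge rises (start 0.45 to 0.7, stop 1.0). The counterbalanced hinge stays where left; about 2 N at the front edge moves it. Over the last 8 mm a springy foam strip pushes back, up to about 9 N: an unlocked hatch rises again by some 6 mm. The foam gives 3 mm more below 0.
- fastener (a joint): Turn of the fastener, rad: 0 open, 1.57 (stop) locked, growing clockwise seen from above; starts between 0 and 0.3, stays where left. 0.05 N m turns it. Its cam blade under the hatch slides under the keeper on the front rim only if the hatch is down (below about 0.04), and needs up to 0.2 N m unless the hatch is pressed down too. With the hatch higher, a turned blade lands on the keeper.
- finger_slot (a point): Centre of the slot's floor (orange), 3 mm above the hatch's upper face. Slot 30 mm wide, 64 mm long, 17 mm deep, ends closed. It turns with the fastener: point y runs along the slot, z out of it. Open, the slot is parallel to the hatch's front edge; locked, it points at that edge. Fingertips shut at its centre may spin idle: spread them along the slot a little, or set them at one end and carry them round.
- hatch_edge (a point): Middle of the hatch's front (free) edge, on its upper face. The hatch is a grey panel 8 mm thick, 272 mm wide, its edge 225 mm from the hinge line; the fastener's centre lies 165 mm from the hinge line, half-way across. Both sides of the ring are bare panel.
- hatch_hinge (a point): Middle of the hatch's hinge line, at the level of the hatch's underside (118 mm above the stand), 110 mm behind the centre of the box. The upper face of the shut hatch is 126 mm above the stand.
- tape_roll: Loose roll of tan tape lying flat, 98 mm across, 25 mm high; origin at the centre of its underside. To be left alone.
- tack_tin: Loose open blue tin, 55 mm across, 21 mm high; origin at the centre of its underside. To be left alone.
- glue_bottle: Loose squeeze bottle with a grey spout, 55 mm across, 160 mm high; origin at the centre of its underside. To be left alone.
- fastener_top (a point): Centre of the fastener's top, 20 mm above the hatch's upper face: a black slotted disc, 76 mm across, in a dark grey fixed ring of 94 mm outer diameter and the same height. The white tick on the disc points at the red dot on the ring when open (right), at the green dot when locked (front).

How it is judged:
On the way:
1. the hatch is pushed down onto its seal while the fastener is still open (value of joint hatch below 0.05 rad and value of joint fastener below 0.6 rad), for 0.1 s.
At the end, for the whole second after the job is handed in: The fastener is turned to at least 1.35 rad (of 1.57), the hatch is held down level by the cam (within 0.012 rad of shut), and tape roll, tack tin and glue bottle stand within 30 mm of where they were (value of joint hatch between -0.012 and 0.012 rad and value of joint fastener above 1.35 rad and distance of each of tape_roll, tack_tin, glue_bottle from where it was at the start of the episode below 0.03 m); the robot touches nothing.
It fails at once if the hatch is lifted wider open instead of pushed shut (value of joint hatch above 0.75 rad).
It fails at once if the tape roll is shoved or lifted (distance of tape_roll from where it was at the start of the episode above 0.03 m).
It fails at once if the tack tin is shoved or lifted (distance of tack_tin from where it was at the start of the episode above 0.03 m).
It fails at once if the glue bottle is shoved, tipped over or lifted (distance of glue_bottle from where it was at the start of the episode above 0.03 m or angle between glue_bottle's own z axis and vertical above 0.5 rad).
It also fails if it takes over 45 s, if anything falls off the work surface, if the arm or the gripper's body presses on something with over 40 N, if the wrist force passes 120 N, or if a joint passes its speed limit or range.

### The arm

A 7-joint arm with a two-finger parallel gripper is mounted at the origin on a cart in front of the work surface, level with it; the furniture and walls round the work are solid. World frame = base frame: x ahead of the robot, y to its left, z up, the work surface at z = 0. Lengths are in m, angles in rad, forces in N, time in s.
With the tool pointing down it reaches from about 0.4 to 0.85 m from the base axis. Payload 10.4 kg.
Tool frame: the origin (TCP) lies at the very end of the fingers, on their centre line; the grasp point (between the pads) lies 19 mm behind it; x points along the fingers, z is the direction in which the jaws open and shut, and the axes are right-handed (so a half turn about x gives the same grasp; the last joint's range is limited). The gripper opens to 85 mm and grips with 20 to 120 N. Pads are 22 mm wide; open, the fingers measure 114 mm over their backs; the gripper's body (76 mm by 85 mm) begins 54 mm behind the grasp point. The pads swing forward as they close: fully open they stand 13 mm farther back than shut.
Start: joints at [1.276, 0.332, -0.065, 1.46, 0.022, 1.35, -0.088], TCP at [0.168, -0.602, 0.231] pointing down, gripper open.
Joint ranges: [-2.6, 2.6], [-0.5, 2.12], [-1.47, 1.34], [0.16, 2.42], [-1.27, 4.41], [0.06, 2.06], [-2.6, 2.6]. Speed limits (rad/s): [2.22, 2.22, 2.79, 2.79, 3.14, 3.14, 3.14].

### API

Orientations are given as a unit quaternion [x, y, z, w].
In Python, from workcell import telemetry, viewer, manip, spot_in, mark_of gives the robot as it stands. The module is installed in compiled form; this text tells all that it offers.
- The arm moves only by the shell command python3 -m crank 'ROWS' [FORCE]. ROWS is JSON, a list of rows, each a list of 3 entries, a list of its own where there are three numbers: the closure, from 0 (fully open) to 1 (shut), then the shift along the world's x, y, z in cm, then the turn, a rotation vector about the world's x, y, z in rad. A call has 1 to 12 rows; each row shifts and turns the commanded pose from where the row before left it; what a row does not reach is not made up. A row lasts 1/12 s, in which the tool goes at most 41.7 mm and 7.16 degrees, less where a joint would pass 70% of its speed; a pose out of reach is approached as far as the arm can. A call with a gripper value outside its range is refused whole. The fingers move at their own pace and stop on an object; FORCE is the grip in N (left out, the last holds). Time passes only in rows, so rows that do not move let the fingers close. It gives the time, the measured TCP pose, the force and the opening at its end, in the units of the state.
- telemetry.get_obs(): the state, without advancing time (a new reading comes with each control period).
- viewer.camera(name): name is "scene" or "top" or "wrist"; returns a dict with "frame" (400x640x3 uint8, red, green, blue), "intrinsics" (3x3 intrinsics, pixels), "k1" (the pictures are not rectified: a ray, as slopes to the right and down, at radius r is drawn at 1 + k1 r^2 times it, then the intrinsics apply), "cam_to_world" (4x4, takes a point from camera to world coordinates). Camera axes: x right, y up, looking along -z (the intrinsics and any distortion apply to the point x, -y, -z); pixel columns grow to the right and rows downward; lengths in m; the calibration is good to about 2 mm. A picture is of the moment at which its call begins. There is no depth.
- manip.hand_in(): hands the job in, once; it reports no verdict.
Trained networks look in a picture, given as the dict that the camera call returned (one of the last four; its "shot" number tells which), for a name from the list of things; names that differ only in an ending like _2 or _b are one class to them, and where a whole thing is asked for, a point or a joint stands for the part that bears it (a point fixed in the world has none). Each returns a list of dicts, best first, with "conf" (0 to 1); they miss things now and then, are a little off and sometimes report something else, mostly with a low value. They report only what shows in the picture. A call takes as long as a camera call.
- spot_in(thing, picture): "location" ([x, y, z] in m, in the coordinates of the camera as it stood for that picture, good to about 4 mm: the middle of the surface that is visible of it).
- mark_of(thing, picture): "location" ([x, y, z] in m, in the coordinates of the camera as it stood for that picture, good to about 4 mm: a listed point, or the origin of a listed thing).
The state is a dict: "clock": time; "joint_pos": joint angles; "joint_velocities": joint speeds; "tau": joint torques, N m; "position": TCP position; "ee_rot": TCP orientation; "ft_force": force on the tool from outside, world axes, zero at the start; "torque": the same for the moment, N m; "grip_width": opening from 0.0 (shut) to 1.0 (fully open).
Only numpy, scipy, OpenCV 4.12 (cv2) and the standard library are available. Lean on these libraries where they do the work, as an engineer would, in place of code of your own. Each camera call takes 0.05 s, during which the arm holds its last target. There are 200 camera calls.

## Working session

There is one attempt and no reset: what is moved stays moved. The work goes in short steps, Python scripts to look and compute and a shell command to move; the robot and the scene stay as the last step left them, time stands still between calls to the robot, and variables do not carry over. Pictures are saved under pics/ and viewed, about 8 in all and at most 12, crops included, and the job is handed in when it is done.

```bash
mkdir -p pics
cat > h.py <<'E'
import numpy as np, cv2
from workcell import telemetry, viewer, manip, spot_in, mark_of
def w(pic,p): return (np.array(pic["cam_to_world"])@np.r_[p,1])[:3]
def find(pic,names,f=mark_of):
    for n in names:
        r=f(n,pic)
        for d in r[:2]: print(n,round(d["conf"],2),w(pic,d["location"]).round(4))
def save(pic,n): cv2.imwrite("pics/"+n,pic["frame"][:,:,::-1])
def proj(pic,P):
    T=np.linalg.inv(np.array(pic["cam_to_world"]));c=T[:3,:3]@P+T[:3,3];u=np.array([c[0],-c[1]])/-c[2]
    u=u*(1+pic["k1"]*(u@u));K=np.array(pic["intrinsics"]);return (K[:2,:2]@u+K[:2,2]).round(1)
E
python3 - <<'E'
from h import *
N=["air_cleaner","finger_slot","hatch_edge","hatch_hinge","fastener_top","tape_roll","tack_tin","glue_bottle"]
o=telemetry.get_obs();print({k:np.round(v,3) for k,v in o.items()})
ims=[]
for c in ["scene","top"]:
    p=viewer.camera(c);print(c,np.round(p["cam_to_world"],2)[:3,3]);find(p,N);ims.append(p["frame"])
    save(p,c+"0.png")
E
```

```text
{'clock': np.float64(0.0), 'joint_pos': array([ 1.276,  0.333, -0.065,  1.461,  0.022,  1.35 , -0.089]), 'joint_velocities': array([ 0.   , -0.001, -0.   ,  0.   ,  0.001, -0.002,  0.001]), 'tau': array([ 1.0000e-03, -6.2545e+01,  4.9000e-02, -3.9161e+01,  1.6000e-02,
        1.0000e-02,  0.0000e+00]), 'position': array([ 0.168, -0.602,  0.23 ]), 'ee_rot': array([ 0.428,  0.564, -0.427,  0.563]), 'ft_force': array([-0.746,  0.469, -0.702]), 'torque': array([ 0.052, -0.005, -0.014]), 'grip_width': np.float64(0.998)}
scene [0.11 0.64 0.81]
air_cleaner 0.84 [ 0.5661 -0.0411  0.0037]
air_cleaner 0.7 [ 0.5206  0.2787 -0.0016]
finger_slot 0.57 [ 0.5323 -0.0421  0.2001]
hatch_edge 0.97 [ 0.484  -0.0413  0.2261]
hatch_hinge 0.76 [ 0.6759 -0.034   0.1187]
fastener_top 0.75 [ 0.5456 -0.0376  0.2142]
tape_roll 0.65 [0.3895 0.3269 0.0006]
tack_tin 0.84 [4.145e-01 2.323e-01 1.000e-04]
glue_bottle 0.77 [ 0.5225  0.2771 -0.0011]
top [0.45 0.1  1.28]
finger_slot 0.97 [ 0.5329 -0.0435  0.2048]
hatch_edge 0.58 [ 0.481  -0.0433  0.2259]
hatch_hinge 0.83 [ 0.6791 -0.0307  0.1183]
fastener_top 0.8 [ 0.5432 -0.0352  0.2153]
tack_tin 0.8 [0.417  0.2323 0.0013]
glue_bottle 0.91 [ 0.5165  0.2782 -0.0047]
```

View pics/scene0.png

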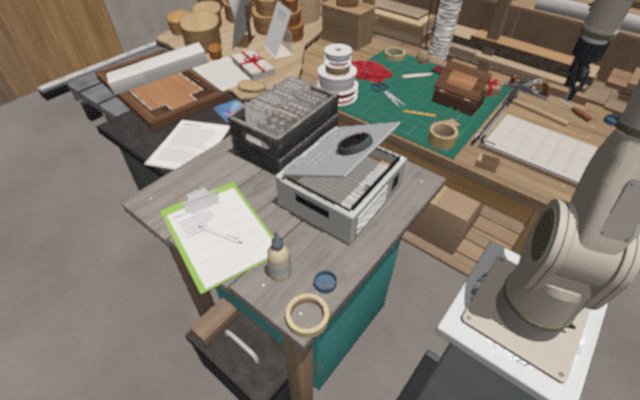

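View pics/top0.png

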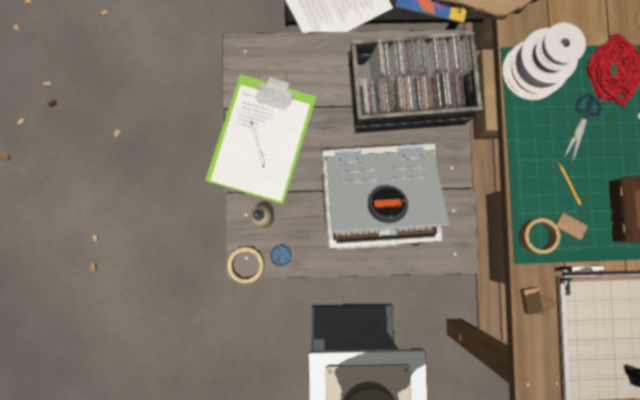

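The top view shows the hatch ajar with the orange slot at about (388,203). The ring is clear of the tape (245,265), tin (281,255) and bottle (262,213), which all stand well off to the left. The box's yaw is about +0.05, and the two views agree. A wood-coloured bench lies to the right, under the start pose. I'll refine the yaw and slot direction and compute the tool yaw.

```bash
python3 - <<'E'
from h import *
from scipy.spatial.transform import Rotation as R
o=telemetry.get_obs();print(R.from_quat(o["ee_rot"]).as_matrix().round(3))
p=viewer.camera("top");f=p["frame"].astype(int)
m=((f[:,:,0]>170)&(f[:,:,1]<120)&(f[:,:,2]<90)).astype(np.uint8)
m[:,:340]=0;m[:,450:]=0;m[:150]=0;m[250:]=0
pts=np.argwhere(m)[:,::-1].astype(np.float32);print(len(pts),pts.mean(0),cv2.minAreaRect(pts));print(np.round(p["cam_to_world"],3))
cv2.imwrite("pics/crop.png",cv2.resize(p["frame"][130:260,310:460,::-1],None,fx=5,fy=4.6,interpolation=2))
E
python3 -m crank '[[1,[0,0,4],[0,0,0]],[1,[0,0,3],[0,0,0]],[1,[2.4,3.3,0],[0,0,0]],[1,[2.4,3.3,0],[0,0,0]],[1,[2.4,3.3,0],[0,0,0]],[1,[2.4,3.3,0],[0,0,0]],[1,[2.4,3.3,0],[0,0,0]],[1,[2.4,3.3,0],[0,0,0]]]' 40
```

```text
[[ 0.     0.963  0.268]
 [-0.     0.268 -0.963]
 [-1.     0.     0.   ]]
132 [387.15152 202.64394] ((387.0910949707031, 202.68527221679688), (5.522148132324219, 24.15939712524414), 85.60128784179688)
[[-1.900e-02  9.970e-01 -7.700e-02  4.540e-01]
 [-1.000e+00 -2.000e-02 -1.000e-03  1.040e-01]
 [-2.000e-03  7.700e-02  9.970e-01  1.281e+00]
 [ 0.000e+00  0.000e+00  0.000e+00  1.000e+00]]
clock: 1.62
position: [0.3126, -0.4023, 0.3016]
ee_rot: [0.427, 0.563, -0.428, 0.563]
ft_force: [0.7, -0.9, -0.2]
grip_width: 0.0
```

View pics/crop.png

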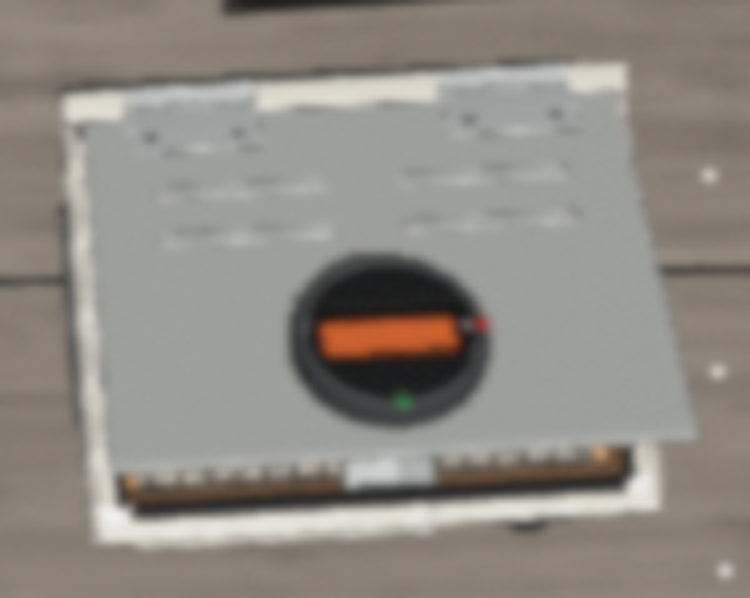

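The tick sits at the red dot, so the fastener is at about 0, and the slot direction gives a yaw of about 0.058. To keep the last joint in range I'll approach with the tool half-turned, about +2.93 rad in all.

```bash
python3 -m crank '[[1,[2,2.8,0],[0,0,0.12]],[1,[2,2.8,0],[0,0,0.12]],[1,[2,2.8,0],[0,0,0.12]],[1,[2,2.8,0],[0,0,0.12]],[1,[2,2.8,0],[0,0,0.12]],[1,[2,2.8,0],[0,0,0.12]],[1,[2,2.8,0],[0,0,0.12]],[1,[2,2.8,0],[0,0,0.12]],[1,[2,2.8,0],[0,0,0.12]],[1,[1.8,3,-1],[0,0,0.12]],[1,[0,0,-1],[0,0,0.12]],[1,[0,0,0],[0,0,0.12]]]'
python3 - <<'E'
from h import *
o=telemetry.get_obs();print(o["joint_pos"].round(2))
for c in ["top"]:
    p=viewer.camera(c);find(p,["hatch_edge","hatch_hinge","fastener_top","finger_slot"])
E
```

```text
clock: 2.62
position: [0.51, -0.1194, 0.2796]
ee_rot: [-0.053, 0.706, 0.054, 0.704]
ft_force: [0.3, -0.6, -0.7]
grip_width: -0.003
[ 0.7   0.13 -0.6   1.62  0.07  1.41  0.24]
hatch_edge 0.91 [ 0.4805 -0.0429  0.2251]
hatch_hinge 0.93 [ 0.6772 -0.0324  0.1167]
fastener_top 0.66 [0.5182 0.2791 0.    ]
finger_slot 0.83 [ 0.5359 -0.0406  0.2028]
```

```bash
python3 -m crank '[[1,[0,0,-2],[0,0,0]],[1,[0,0,-2],[0,0,0]],[1,[0,0,-1.5],[0,0,0]],[1,[0,0,-1.5],[0,0,0]],[1,[0,0,-1.5],[0,0,0]],[1,[0,0,-1.5],[0,0,0]],[1,[0,0,-1.5],[0,0,0]],[1,[0,0,-1.2],[0,0,0]],[1,[0,0,-1],[0,0,0]],[1,[0,0,-0.8],[0,0,0]],[1,[0,0,-0.4],[0,0,0]]]'
python3 - <<'E'
from h import *
for c in ["top"]:
    p=viewer.camera(c);find(p,["hatch_edge","fastener_top","finger_slot"])
E
```

```text
clock: 3.78
position: [0.5096, -0.1223, 0.1316]
ee_rot: [-0.049, 0.706, 0.049, 0.705]
ft_force: [-1.6, 0.4, 3.2]
grip_width: -0.002
hatch_edge 0.86 [ 0.4537 -0.0488  0.1319]
fastener_top 0.69 [ 0.5135 -0.0375  0.1459]
finger_slot 0.65 [ 0.5132 -0.0407  0.1348]
```

```bash
python3 -m crank '[[1,[0,0,-0.4],[0,0,0]],[1,[0,0,-0.3],[0,0,0]],[1,[0,0,-0.2],[0,0,0]],[1,[0,0,0],[0,0,0]],[1,[0,0,0],[0,0,0]],[1,[0,0,0],[0,0,0]]]'
python3 - <<'E'
from h import *
for c in ["top","scene"]:
    p=viewer.camera(c);find(p,["hatch_edge","fastener_top","finger_slot","hatch_hinge"])
E
```

```text
clock: 4.48
position: [0.5104, -0.1222, 0.1245]
ee_rot: [-0.05, 0.705, 0.049, 0.706]
ft_force: [-3.8, 0.2, 9.6]
grip_width: 0.001
hatch_edge 0.84 [ 0.4526 -0.0434  0.1238]
fastener_top 0.65 [ 0.5139 -0.0365  0.1442]
finger_slot 0.96 [ 0.5111 -0.0415  0.1292]
finger_slot 0.47 [0.3944 0.3279 0.0031]
hatch_hinge 0.64 [ 0.6761 -0.0318  0.1177]
hatch_edge 0.87 [ 0.4557 -0.0427  0.1216]
fastener_top 0.9 [ 0.5131 -0.0405  0.1438]
finger_slot 0.81 [ 0.5078 -0.0441  0.1225]
hatch_hinge 0.69 [ 0.6767 -0.0353  0.1201]
```

The hatch is down on the seal with 9.6 N on it. The fastener's centre is at about (0.512,-0.041), which matches the hinge geometry. Next I'll raise the tool, turn it and part the fingers.

```bash
python3 -m crank '[[1,[0,0,1.5],[0,0,0]],[0.76,[0,0,2.5],[0,0,0.124]],[0.76,[0,0,2.5],[0,0,0.124]],[0.76,[0,1.5,1],[0,0,0.124]],[0.76,[0.2,1.5,0],[0,0,0.124]],[0.76,[0,1.5,0],[0,0,0.124]],[0.76,[0,1.5,0],[0,0,0.124]],[0.76,[0,1.5,0],[0,0,0.124]],[0.76,[0,0.6,0],[0,0,0.124]],[0.76,[0,0,0],[0,0,0.124]],[0.76,[0,0,0],[0,0,0.124]],[0.76,[0,0,0],[0,0,0.124]]]'
cat > s.py <<'E'
from h import *
from scipy.spatial.transform import Rotation as R
import sys
o=telemetry.get_obs();M=R.from_quat(o["ee_rot"]).as_matrix()
print(o["clock"],o["position"].round(4),"jaw",M[:,2].round(3),"yaw(jaw)",np.arctan2(M[1,2],M[0,2]).round(3),"F",o["ft_force"].round(1),"T",o["torque"].round(2),o["grip_width"].round(3),o["joint_pos"].round(2))
for c in sys.argv[1:]:
    p=viewer.camera(c);find(p,["fastener_top","finger_slot","hatch_edge"]);save(p,f"{c}{o['clock']:.1f}.png")
E
python3 s.py wrist top; ls pics
```

```text
clock: 5.98
position: [0.5119, -0.0409, 0.1984]
ee_rot: [-0.485, 0.515, 0.485, 0.515]
ft_force: [-0.6, 0.4, 1.0]
grip_width: 0.238
crop.png
scene0.png
top0.pngTraceback (most recent call last):
  File "s.py", line 5, in <module>
    print(o["clock"],o["position"].round(4),"jaw",M[:,2].round(3),"yaw(jaw)",np.arctan2(M[1,2],M[0,2]).round(3),"F",o["ft_force"].round(1),"T",o["torque"].round(2),o["grip_width"].round(3),o["joint_pos"].round(2))
                                                                                                                                                                    ^^^^^^^^^^^^^^^^^^^^^
AttributeError: 'float' object has no attribute 'round'
```

```bash
sed -i 's/o\["grip_width"\].round(3)/o["grip_width"]/' s.py; python3 s.py wrist top; ls pics
```

```text
5.9833 [ 0.5119 -0.0409  0.1984] jaw [ 0.059  0.998 -0.   ] yaw(jaw) 1.511 F [-0.6  0.4  1. ] T [ 0.03  0.03 -0.01] 0.237962202427593 [ 0.72  0.19 -0.8   1.76  0.14  1.25  1.4 ]
fastener_top 0.62 [ 0.5158 -0.0433  0.1489]
finger_slot 0.56 [ 0.5124 -0.0409  0.1309]
hatch_edge 0.73 [ 0.4556 -0.0445  0.1298]
fastener_top 0.5 [ 0.514  -0.0372  0.1496]
finger_slot 0.61 [ 0.511  -0.0436  0.1341]
hatch_edge 0.97 [ 0.4522 -0.0462  0.1336]
crop.png
scene0.png
top0.png
top6.0.png
wrist6.0.png
```

View pics/wrist6.0.png

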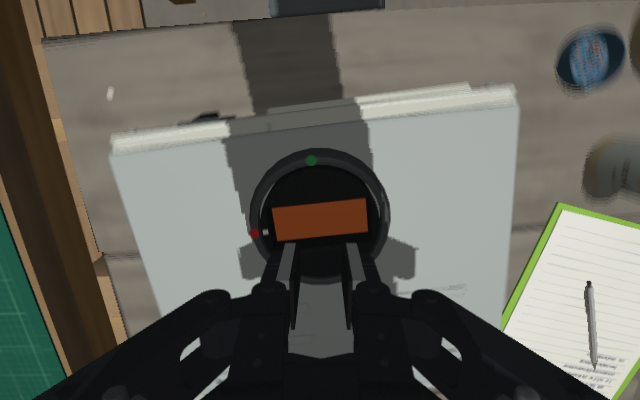

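The wrist view shows the orange slot floor with corners at about (272,208), (366,198), (368,232) and (275,241). It is tilted slightly relative to the jaw line, so about +0.1 more yaw is needed. The fingertips stand just behind the slot in the picture because of parallax.

```bash
python3 -m crank '[[0.76,[0,0,0],[0,0,0.118]],[0.76,[0,0,0],[0,0,0]]]'
python3 - <<'E'
from h import *
p=viewer.camera("wrist");f=p["frame"]
hsv=cv2.cvtColor(f,cv2.COLOR_RGB2HSV);m=cv2.inRange(hsv,(3,150,60),(14,255,255));m[:150]=0;m[260:]=0;m[:,:230]=0;m[:,410:]=0
n,l,s,c=cv2.connectedComponentsWithStats(m);i=1+s[1:,4].argmax();print(s[i])
q=cv2.boxPoints(cv2.minAreaRect(np.argwhere(l==i)[:,::-1].astype(np.float32)))
K=np.array(p["intrinsics"]);T=np.array(p["cam_to_world"])
u=cv2.undistortPoints(q.reshape(-1,1,2),K,np.array([p["k1"],0,0,0.]))[:,0]
for z in(.129,.134):
  W=[]
  for a in u:
    d=T[:3,:3]@[a[0],-a[1],-1];W.append(T[:3,3]+d*(z-T[2,3])/d[2])
  W=np.array(W);print(z,W[:,:2].round(4).tolist(),W.mean(0).round(4)); e=W[1:]-W[:-1];print(np.linalg.norm(e,axis=1).round(4),np.arctan2(e[:,1],e[:,0]).round(3))
find(p,["finger_slot","fastener_top"])
E
python3 s.py
```

```text
clock: 6.55
position: [0.5118, -0.041, 0.1983]
ee_rot: [-0.514, 0.486, 0.514, 0.486]
ft_force: [-0.6, -0.6, -0.6]
grip_width: 0.237
[ 273  202   95   36 3095]
0.129 [[0.5302, -0.0746], [0.5054, -0.0744], [0.5033, -0.0094], [0.5281, -0.0075]] [ 0.5168 -0.0415  0.129 ]
[0.0248 0.065  0.0249] [3.133 1.604 0.078]
0.134 [[0.5281, -0.0739], [0.5039, -0.0737], [0.5018, -0.0103], [0.526, -0.0084]] [ 0.5149 -0.0416  0.134 ]
[0.0242 0.0634 0.0243] [3.133 1.604 0.078]
finger_slot 0.71 [ 0.5129 -0.0428  0.1315]
fastener_top 0.7 [ 0.5142 -0.0428  0.1468]
6.7 [ 0.5118 -0.0411  0.1983] jaw [-0.048  0.999  0.   ] yaw(jaw) 1.619 F [-0.5 -0.4  0.4] T [ 0.03 -0.02  0.06] 0.24120005644755702 [ 0.73  0.19 -0.81  1.76  0.14  1.25  1.5 ]
```

The visible floor is 24 mm of the 30 mm, because the front wall hides the rest. That puts the centre at about (0.512,-0.0415), so I'll go straight down.

```bash
python3 -m crank '[[0.76,[0,-0.1,-1.5],[0,0,0]],[0.76,[0,0,-1.5],[0,0,0]],[0.76,[0,0,-1],[0,0,0]],[0.76,[0,0,-0.8],[0,0,0]],[0.76,[0,0,-0.6],[0,0,0]],[0.76,[0,0,-0.4],[0,0,0]],[0.76,[0,0,0],[0,0,0]]]'; python3 s.py wrist; ls pics
```

```text
clock: 7.28
position: [0.5116, -0.042, 0.1398]
ee_rot: [-0.512, 0.487, 0.513, 0.487]
ft_force: [0.4, -0.9, -0.5]
grip_width: 0.24
7.2833 [ 0.5116 -0.042   0.1398] jaw [-0.052  0.999  0.   ] yaw(jaw) 1.623 F [ 0.4 -0.9 -0.5] T [ 0.03 -0.    0.  ] 0.24044103671126224 [ 0.71  0.25 -0.8   1.83  0.2   1.14  1.46]
fastener_top 0.84 [ 0.5168 -0.0419  0.1512]
finger_slot 0.89 [ 0.5129 -0.042   0.1339]
hatch_edge 0.82 [ 0.4542 -0.0416  0.1298]
crop.png
scene0.png
top0.png
top6.0.png
wrist6.0.png
wrist7.3.png
```

```bash
python3 -m crank '[[0.76,[0,0,-0.4],[0,0,0]],[0.76,[0,0,-0.3],[0,0,0]],[0.76,[0,0,-0.3],[0,0,0]],[0.76,[0,0,-0.2],[0,0,0]],[0.76,[0,0,0],[0,0,0]]]'; python3 s.py wrist; ls pics
```

```text
clock: 7.9
position: [0.5118, -0.0422, 0.1285]
ee_rot: [0.513, -0.487, -0.513, -0.487]
ft_force: [-3.4, -0.6, 8.6]
grip_width: 0.242
7.9 [ 0.5118 -0.0422  0.1285] jaw [-0.052  0.999 -0.   ] yaw(jaw) 1.623 F [-3.4 -0.6  8.6] T [-0.08  0.8   0.05] 0.24179582861562748 [ 0.7   0.27 -0.79  1.85  0.21  1.12  1.45]
fastener_top 0.74 [ 0.5129 -0.0434  0.1418]
finger_slot 0.72 [ 0.5117 -0.0396  0.1273]
hatch_edge 0.79 [ 0.4545 -0.0421  0.1192]
crop.png
scene0.png
top0.png
top6.0.png
wrist6.0.png
wrist7.3.png
wrist7.9.png
```

On the slot floor. I'll press a little more and turn clockwise (negative z).

```bash
python3 -m crank '[[0.76,[0,0,-0.2],[0,0,0]],[0.76,[0,0,0],[0,0,-0.12]],[0.76,[0,0,0],[0,0,-0.12]],[0.76,[0,0,0],[0,0,-0.12]],[0.76,[0,0,0],[0,0,-0.12]],[0.76,[0,0,0],[0,0,-0.12]],[0.76,[0,0,0],[0,0,0]]]'; python3 s.py wrist; ls pics
```

```text
clock: 8.68
position: [0.5116, -0.0422, 0.127]
ee_rot: [-0.344, 0.618, 0.344, 0.618]
ft_force: [-6.2, -0.6, 12.3]
grip_width: 0.24
8.6833 [ 0.5116 -0.0422  0.127 ] jaw [ 0.528  0.849 -0.001] yaw(jaw) 1.015 F [-6.2 -0.6 12.3] T [-0.07  1.23  0.04] 0.2396528362750877 [ 0.63  0.25 -0.71  1.85  0.18  1.11  0.87]
fastener_top 0.7 [ 0.5153 -0.041   0.1392]
finger_slot 0.9 [ 0.5124 -0.0396  0.1254]
hatch_edge 0.96 [ 0.4552 -0.0404  0.1162]
crop.png
scene0.png
top0.png
top6.0.png
wrist6.0.png
wrist7.3.png
wrist7.9.png
wrist8.7.png
```

```bash
python3 -m crank '[[0.76,[0,0,0],[0,0,-0.12]],[0.76,[0,0,0],[0,0,-0.12]],[0.76,[0,0,0],[0,0,-0.12]],[0.76,[0,0,0],[0,0,-0.12]],[0.76,[0,0,0],[0,0,-0.12]],[0.76,[0,0,0],[0,0,-0.12]],[0.76,[0,0,0],[0,0,-0.12]],[0.76,[0,0,0],[0,0,-0.12]],[0.76,[0,0,0],[0,0,0]]]'; python3 s.py wrist
```

```text
clock: 9.63
position: [0.5118, -0.0418, 0.1271]
ee_rot: [-0.02, 0.707, 0.019, 0.707]
ft_force: [-5.5, 0.3, 13.7]
grip_width: 0.241
9.6333 [ 0.5118 -0.0418  0.1271] jaw [0.998 0.055 0.   ] yaw(jaw) 0.055 F [-5.5  0.3 13.7] T [0.09 1.15 0.04] 0.24087483399351317 [ 0.52  0.23 -0.59  1.86  0.14  1.1  -0.06]
fastener_top 0.62 [ 0.5165 -0.0407  0.1423]
finger_slot 0.77 [ 0.51   -0.0389  0.1247]
hatch_edge 0.83 [ 0.4571 -0.0431  0.1154]
hatch_edge 0.56 [ 0.5669 -0.0411  0.0022]
```

```bash
cd pics; ls -t | head -1; cp $(ls -t wrist*|head -1) last.png
```

```text
wrist9.6.png
```

View pics/last.png

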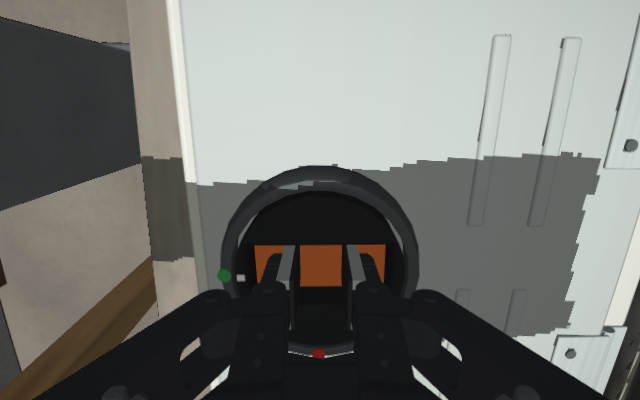

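The wrist view shows the white tick (240,278) practically at the green dot (224,276), with the fingers still in the slot. I'll turn a bit further to take up the play and feel for the stop.

```bash
python3 -m crank '[[0.76,[0,0,0],[0,0,-0.1]],[0.76,[0,0,0],[0,0,-0.08]],[0.76,[0,0,0],[0,0,-0.05]],[0.76,[0,0,0],[0,0,0]]]'; python3 s.py
```

```text
clock: 10.17
position: [0.513, -0.0413, 0.1276]
ee_rot: [0.06, 0.704, -0.06, 0.706]
ft_force: [-1.2, 2.4, 11.7]
grip_width: 0.245
10.1667 [ 0.513  -0.0413  0.1276] jaw [ 0.986 -0.169  0.003] yaw(jaw) -0.17 F [-1.2  2.4 11.7] T [0.44 0.19 0.05] 0.24496812794763875 [ 0.5   0.22 -0.56  1.86  0.13  1.1  -0.28]
```

```bash
python3 -m crank '[[0.76,[0,0,0],[0,0,0.1]],[0.76,[0,0,0],[0,0,0.08]],[0.76,[0,0,1],[0,0,0]],[0.76,[0,0,1.5],[0,0,0]],[0.76,[0,0,2.5],[0,0,0]],[0.76,[0,0,3],[0,0,0]],[0.76,[-2,-3,2],[0,0,0]],[0.76,[-2,-3,2],[0,0,0]],[0.76,[-2,-3,0],[0,0,0]],[0.76,[-2,-3,0],[0,0,0]],[0.76,[0,-3,0],[0,0,0]],[0.76,[0,0,0],[0,0,0]]]'; python3 s.py top scene
python3 - <<'E'
from h import *
p=viewer.camera("top");find(p,["tape_roll","tack_tin","glue_bottle","hatch_edge"])
cv2.imwrite("pics/crop2.png",cv2.resize(p["frame"][130:290,220:460,::-1],None,fx=3.3,fy=3.3,interpolation=2))
E
```

```text
clock: 11.17
position: [0.4297, -0.1981, 0.2465]
ee_rot: [-0.002, 0.707, 0.0, 0.707]
ft_force: [-0.5, -0.6, -0.3]
grip_width: 0.24
11.1667 [ 0.4297 -0.1981  0.2465] jaw [ 1.     0.003 -0.   ] yaw(jaw) 0.003 F [-0.5 -0.6 -0.3] T [ 0.04 -0.01 -0.05] 0.2401364225583514 [ 0.76  0.01 -0.43  1.8   0.01  1.33  0.34]
fastener_top 0.7 [ 0.5117 -0.0391  0.1432]
fastener_top 0.51 [ 0.5112 -0.0416  0.129 ]
finger_slot 0.95 [ 0.5091 -0.0441  0.1307]
hatch_edge 0.77 [ 0.4532 -0.0458  0.1267]
fastener_top 0.58 [ 0.5127 -0.039   0.1446]
finger_slot 0.85 [ 0.509  -0.0428  0.1278]
hatch_edge 0.89 [ 0.457  -0.038   0.1257]
tape_roll 0.59 [ 0.3937  0.3252 -0.0004]
tack_tin 0.86 [0.4144 0.2322 0.0028]
glue_bottle 0.7 [ 0.5174  0.275  -0.0016]
hatch_edge 0.97 [ 0.4518 -0.0418  0.1239]
hatch_edge 0.27 [ 0.5145 -0.0363  0.1444]
```

View pics/crop2.png

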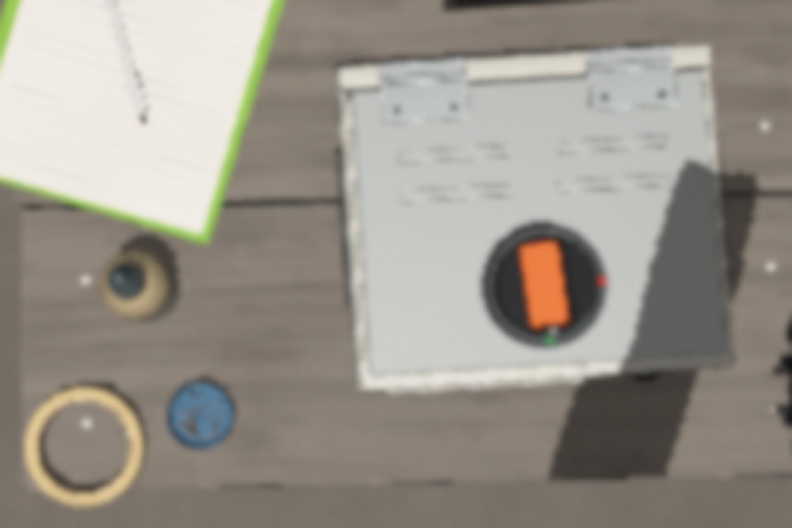

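The crop shows the tick at the green dot (550,338), the hatch level, and the tape, tin and bottle in their places. I'll quantify the slot angle.

Run:
```python
from h import *
p=viewer.camera("top");hsv=cv2.cvtColor(p["frame"],cv2.COLOR_RGB2HSV);m=cv2.inRange(hsv,(3,150,90),(16,255,255));m[:,:340]=0;m[:,450:]=0;m[:150]=0;m[250:]=0
q=cv2.boxPoints(cv2.minAreaRect(np.argwhere(m)[:,::-1].astype(np.float32)))
K=np.array(p["intrinsics"]);T=np.array(p["cam_to_world"])
u=cv2.undistortPoints(q.reshape(-1,1,2),K,np.array([p["k1"],0,0,0.]))[:,0]
d=(T[:3,:3]@np.c_[u[:,0],-u[:,1],-np.ones(4)].T).T;W=T[:3,3]+d*((.129-T[2,3])/d[:,2])[:,None]
e=np.roll(W,-1,0)-W;print(np.linalg.norm(e,axis=1).round(4),np.arctan2(e[:,1],e[:,0]).round(3))
mom=cv2.moments(m,True);a=.5*np.arctan2(2*mom["mu11"],mom["mu20"]-mom["mu02"]);print("img axis",a)
```

```text
[0.0334 0.0658 0.0332 0.0657] [-1.448 -3.03   1.692  0.114]
img axis 1.4174850842580748
```

The slot's yaw is about 0.11–0.13 against the box's 0.055. That puts the fastener at about 1.5 rad, above the required 1.35, and the hatch edge stays at 0.124–0.127 m with nothing pressing on it. I'm handing it in.

```bash
python3 -c "
from workcell import manip; print(manip.hand_in())"
```

```text
the job is handed in; nothing more can be done
None
```

The hatch is shut and locked, and the job was handed in at about 12 s on the robot's clock. The hand-in gives no verdict, so these are my own readings:

- **Shutting:** I pushed the hatch down on the bare panel to the right of the ring, with about 10 N on the foam. The fastener was still at about 0.
- **Turning:** I set the slightly spread fingertips in the slot, pressed with 8–14 N and turned clockwise past a quarter turn. Then I eased back, lifted out and moved clear.
- **Fastener:** In the top view the tick points at the green dot. The slot angle puts the turn at about 1.5 rad, roughly 0.05–0.08 short of the 1.57 stop but above the required 1.35. The wrist torque never clearly showed contact with the stop.
- **Hatch:** With nothing pressing on it, the front edge reads 0.124–0.127 m high, against 0.126 m when shut. While I was pressing, the networks read its edge as low as 0.115 m (wrist camera); I put that down to foam give and network error, since the unloaded readings agree.
- **Loose things:** The tape, tin and bottle are where they were, within the networks' few millimetres of error. The tool touched nothing at the end.

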